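# Unload the inspection bed

## Task

The pod on the inspection bed has been checked. Swing the inspection camera's arm clear of the bed, clockwise as seen from above, right round to its stop; then raise the hold-down bar fully open and slide the pod along the bed out from under it, without lifting it off the bed, until it lies against the front stop. Leave the arm and the bar open and do not disturb the cutter, the brush and the spool lying about.

Things in the scene. Friction and masses are not known exactly. Their poses are not given: they have to be found in the camera images.
- fixture: Inspection bed, fixed: aluminium plate 100 (x) x 230 (y) x 12 mm high, origin at the centre of its underside. Front stop at the -y end: inner face y = -107 mm, 10 mm above the plate. Two back lugs at the +y end: inner faces y = +107 mm, 18 mm above the plate. Guide rails along y, 6 mm wide, 6 mm above the plate, outer faces at x = +-39 mm, 66 mm apart inside; the pod lies between them.
- pod_center (a point): Centre of the black instrument pod: loose box 60 mm wide, 85 long (along the bed's y), 28 high, about 0.1 kg, a short stiff lead on its back end. On the plate its centre is 26 mm and its top 40 mm above the worktop. It starts near the back lugs, the bar over it; against the front stop its centre is at y = -64.5 mm in the bed's frame.
- bar (a joint): Angle of the steel hold-down bar: 0 = down over the pod (it does not press), grows as the handle end rises; mechanical stop at 1.85 rad, a little past upright. Its stiff hinge holds it where it is left (about 1 to 2 N at the handle).
- bar_handle (a point): Centre of the black cross handle at the bar's free end: round, 22 mm in diameter, 32 mm long along the bed's y (parallel to the hinge), 160 mm from the hinge. Bar down: 50 mm above the worktop, overhanging the bed at x = -75, y = +75 mm in its frame. The bar is 18 mm wide (y), 10 mm thick.
- bar_hinge (a point): Point on the bar's hinge axis, 50 mm above the worktop, at x = +85, y = +75 mm in the bed's frame; the axis runs along the bed's y. The hinge lugs rise to 60 mm. The handle swings up from the bed's -x side over towards +x.
- cam_arm (a joint): Angle of the camera's swing arm about its vertical post: near 0 (-0.12 to 0.2) the camera is over the pod; grows as the arm swings clockwise seen from above; mechanical stop at 1.4 rad. Friction holds it where it is left (about 1 to 2 N at the knob).
- cam_knob (a point): Centre of the upright round black grip knob on top of the camera head, 24 mm in diameter; knob from 140 to 175 mm above the worktop, its centre at 157 mm, 161 mm from the post's axis. Under it the grey camera head, 72 mm in diameter, spans 98 to 140 mm above the worktop; a 15 mm round tube at 127 mm joins it to the post.
- cam_hinge (a point): Point on the vertical axis of the camera's post, 157 mm above the worktop. The post's foot is 90 mm in diameter, the arm's collar ends at 148 mm.
- cutter: Side cutter with red handles, 125 x 44 x 12 mm, lying on the worktop, origin under its centre; bystander.
- brush: Slim black brush, 144 x 13 x 9 mm, lying on the worktop near its edge in front of the bed, origin under its centre; bystander.
- spool: Spool with two flanges, 62 x 77 x 38 mm, on the worktop, origin under its centre; bystander.
Mind the look-alikes: they are no part of the job. Leave any turquoise look-alike of the part that bears pod_center alone.

How it is judged:
By the outcome, as a careful person would: the job done as asked, in the order asked, and still so for the second after the job is handed in, with the robot touching nothing.
It also fails if it takes over 64 s, if anything falls off the work surface, if the arm or the gripper's body presses on something with over 40 N, if the wrist force passes 120 N, or if a joint passes its speed limit or range.

## Robot

A 6-joint arm with a two-finger parallel gripper is mounted at the origin on a cart in front of the work surface, level with it; the furniture and walls round the work are solid. World frame = base frame: x ahead of the robot, y to its left, z up, the work surface at z = 0. Lengths are in m, angles in degrees, forces in N, time in s.
With the tool pointing down it reaches from about 0.25 to 0.725 m from the base axis. Payload 9.7 kg.
Tool frame: the origin (TCP) lies on the centre line of the jaws, within the pads' length; the fingertips stand tip_reach ahead of it and the grasp point (between the pads) lies 2 mm behind it (tip_reach is the distance from the TCP to the fingertips, in m); z points along the fingers, y is the direction in which the jaws open and shut (so a half turn about z gives the same grasp; the last joint's range is limited). The gripper opens to 85 mm and grips with 20 to 120 N. Pads are 22 mm wide; open, the fingers measure 114 mm over their backs; the gripper's body (76 mm by 85 mm) begins 54 mm behind the grasp point. The pads swing forward as they close: fully open they stand 13 mm farther back than shut.
Start: joints at [-69.156, 4.979, 10.078, 95.1, 0, 90], TCP at [0.196, -0.514, 0.248] pointing down, gripper open.
Joint ranges: [-179.16, 179.16], [-48.56, 103.87], [-65.8, 70.77], [-126.05, 130.52], [-82.76, 87.17], [-180, 180]. Speed limits (degrees/s): [127.2, 127.2, 147.25, 180, 180, 180].

## Interface

Orientations are given as [roll, pitch, yaw] about the fixed x, y, z axes, in that order (R = Rz(yaw) Ry(pitch) Rx(roll)).
In Python, from workcell import get_obs, camera, calibration, job_done, tip_reach gives the robot as it stands.
- The arm moves only by the tool apply_moves, never from a script. Its argument "rows" is a list of rows, each a list of 7 numbers: the shift along the world's x, y, z in mm, then the turn, a rotation vector about the world's x, y, z in degrees, then the closure, from 0 (fully open) to 1 (shut). A call has 1 to 20 rows; each row shifts and turns the commanded pose from where the row before left it; what a row does not reach is not made up. A row lasts 1/8 s, in which the tool goes at most 62.5 mm and 10.7 degrees, less where a joint would pass 70% of its speed; a pose out of reach is approached as far as the arm can. A call with a gripper value outside its range is refused whole. The fingers move at their own pace and stop on an object; "grip_force" is the grip in N (left out, the last holds). Time passes only in rows, so rows that do not move let the fingers close. It gives the time, the measured TCP pose, the force and the opening at its end, in the units of the state.
- get_obs(): the state, without advancing time (a new reading comes with each control period).
- camera(name): name is "scene" or "side" or "wrist"; returns the picture (400x640x3 uint8, red, green, blue); there is no depth.
- calibration(name): a dict with "intrinsics" (3x3 intrinsics, pixels), "T" (4x4, takes a point from camera to world coordinates); the wrist camera has in their place "mount" (4x4, takes a point from camera to tool coordinates, whose origin is the TCP and whose axes are the flange's). Camera axes: x right, y down, z forward; pixel columns grow to the right and rows downward; lengths in m; the calibration is good to about 2 mm. The wrist camera is an equidistant fisheye: a pixel r from the principal point sees the ray r / f radians off the axis. A picture is of the moment at which its call begins: read the wrist's pose just before it. calibration takes no time and is no camera call.
- job_done(): hands the job in, once; it reports no verdict.
The state is a dict: "time": time; "q": joint angles; "qd": joint speeds; "joint_efforts": joint torques, N m; "ee_pos": TCP position; "tcp_rot": TCP orientation; "wrist_force": force on the tool from outside, world axes, zero at the start; "torque": the same for the moment, N m; "opening": finger opening in m.
Only numpy, scipy, OpenCV 4.12 (cv2) and the standard library are available. Lean on these libraries where they do the work, as an engineer would, in place of code of your own. Each camera call takes 0.05 s, during which the arm holds its last target.

## Working session

There is one attempt and no reset: what is moved stays moved. The work goes in short steps, Python scripts to look and compute and a tool call to move; the robot and the scene stay as the last step left them, time stands still between calls to the robot, and variables do not carry over. Pictures are saved under pics/ and viewed, and the job is handed in when it is done.

Besides the shell and the picture viewer there is one more tool, called after "Emit:" as a command line: name --pt "numbers of a row" for each row, then --argument value for the rest. apply_moves: Moves the arm, as the interface text tells. Its arguments: {"type":"object","properties":{"rows":{"type":"array","items":{"type":"array","items":{"type":"number"}}},"grip_force":{"type":"number"}},"required":["rows"]}

```bash
ls; mkdir -p pics; python3 - <<'E'
from workcell import *
import cv2,numpy as np
o=get_obs();print({k:np.round(v,3).tolist() for k,v in o.items()}, tip_reach if not callable(tip_reach) else tip_reach())
for n in ("scene","side","wrist"):
    im=camera(n);cv2.imwrite(f"pics/{n}0.png",im[:,:,::-1])
    c=calibration(n);print(n,{k:np.round(v,4).tolist() for k,v in c.items()})
E
```

```text
pics
{'time': 0.0, 'q': [-69.156, 5.011, 10.034, 95.098, -0.001, 89.999], 'qd': [0.036, -0.072, -0.04, 0.01, 0.0, -0.001], 'joint_efforts': [0.001, -52.039, 46.481, 0.016, 0.0, -0.0], 'ee_pos': [0.196, -0.514, 0.248], 'tcp_rot': [-179.925, 0.001, 20.845], 'wrist_force': [0.093, -0.165, 0.134], 'torque': [0.014, 0.005, 0.006], 'opening': 0.086} 0.017
scene {'intrinsics': [[454.6088, 0.0, 319.5291], [0.0, 454.6088, 192.9449], [0.0, 0.0, 1.0]], 'T': [[-0.8901, -0.2964, 0.3463, 0.0679], [-0.4557, 0.5606, -0.6914, 0.9178], [0.0108, -0.7732, -0.634, 0.897], [0.0, 0.0, 0.0, 1.0]]}
side {'intrinsics': [[383.5218, 0.0, 313.9222], [0.0, 383.5218, 199.2531], [0.0, 0.0, 1.0]], 'T': [[0.98, -0.0939, 0.1755, 0.3245], [-0.1981, -0.3767, 0.9049, -0.8639], [-0.0188, -0.9216, -0.3878, 0.5207], [0.0, 0.0, 0.0, 1.0]]}
wrist {'intrinsics': [[309.7069, 0.0, 316.3963], [0.0, 309.7069, 201.537], [0.0, 0.0, 1.0]], 'mount': [[-0.0002, -0.95, -0.3122, 0.0795], [1.0, -0.0005, 0.001, 0.0009], [-0.0011, -0.3122, 0.95, -0.1252], [0.0, 0.0, 0.0, 1.0]]}
```

View pics/scene0.png

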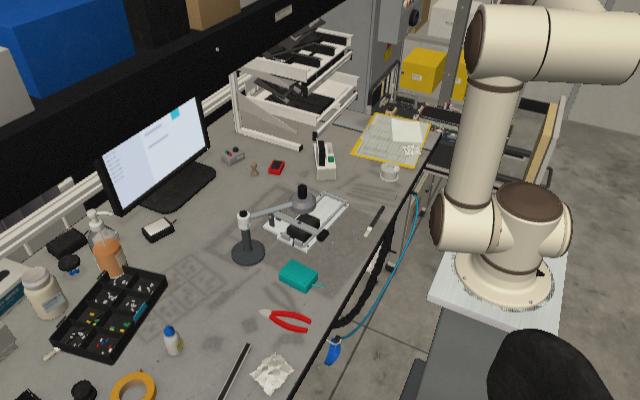

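View pics/side0.png

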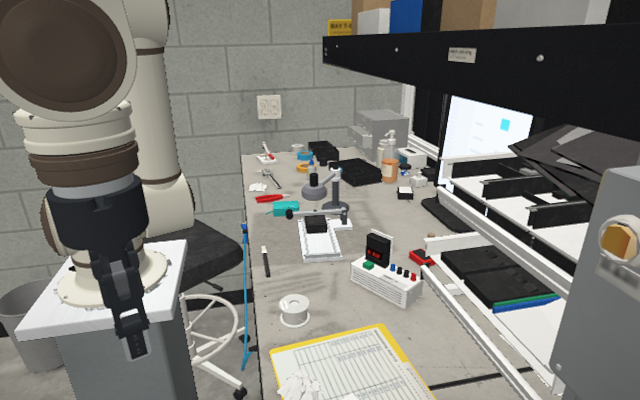

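View pics/wrist0.png

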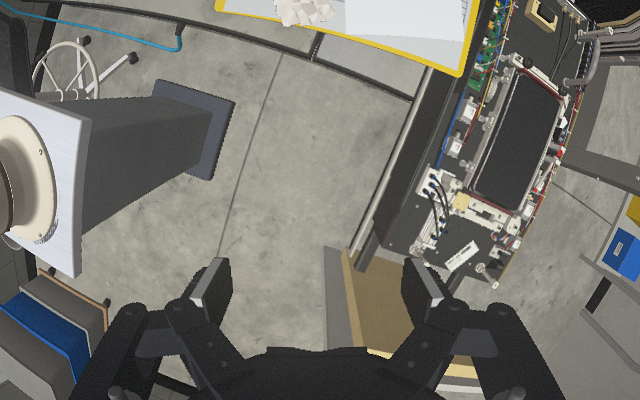

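```bash
python3 - <<'E'
import cv2
a=cv2.imread('pics/scene0.png')[165:345,220:420];cv2.imwrite('pics/sc0c.png',cv2.resize(a,None,fx=4*0.83,fy=4*0.83,interpolation=cv2.INTER_CUBIC))
a=cv2.imread('pics/side0.png')[165:295,240:400];cv2.imwrite('pics/si0c.png',cv2.resize(a,None,fx=4.5,fy=4.5,interpolation=cv2.INTER_CUBIC))
E
```

```text
(no output)
```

View pics/sc0c.png

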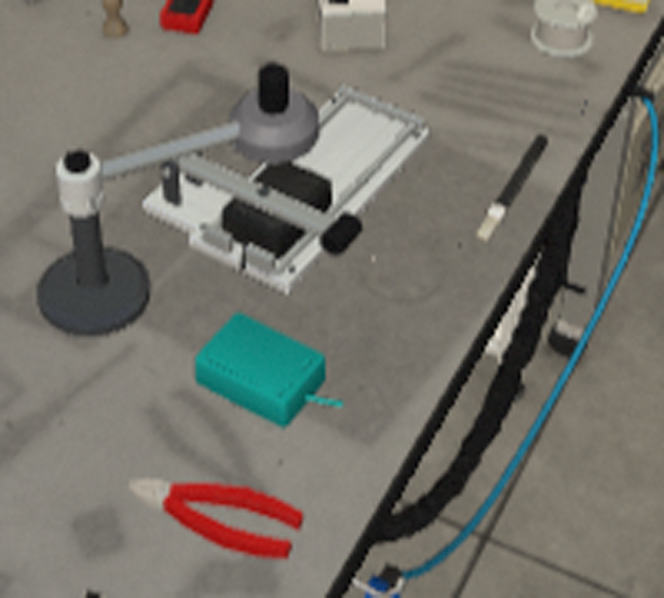

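View pics/si0c.png

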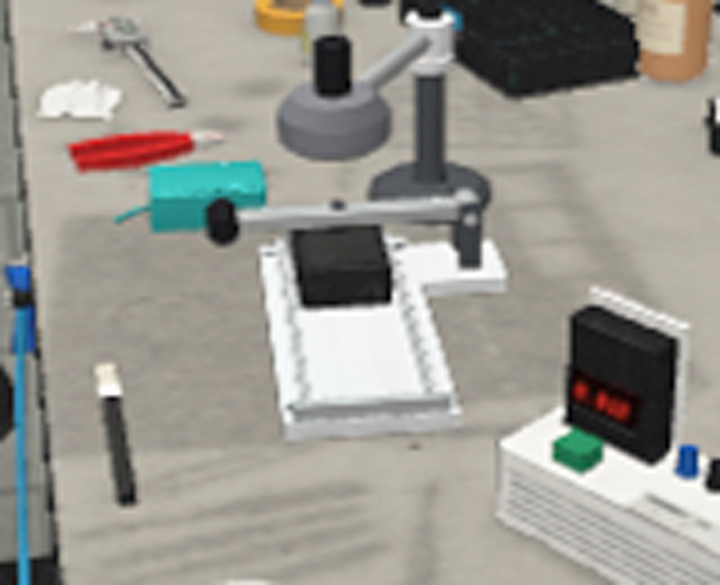

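```bash
cat > h.py <<'E'
from workcell import *
import cv2,numpy as np
from scipy.optimize import least_squares
CAL={n:calibration(n) for n in("scene","side","wrist")}
def proj(n,P):
    c=CAL[n];T=np.linalg.inv(c["T"]);p=T[:3,:3]@np.asarray(P)+T[:3,3]
    k=c["intrinsics"];return (k@(p/p[2]))[:2]
def ray(n,uv):
    c=CAL[n];k=c["intrinsics"];d=np.linalg.inv(k)@np.array([uv[0],uv[1],1.]);return c["T"][:3,3],c["T"][:3,:3]@d
def onz(n,uv,z):
    o,d=ray(n,uv);return o+d*(z-o[2])/d[2]
def tri(a,b):
    f=lambda P:np.r_[proj("scene",P)-a,proj("side",P)-b]
    s=least_squares(f,[.45,.1,.05]);return s.x,s.fun
S=lambda u,v:np.array([220+u/3.32,165+v/3.32])
D=lambda u,v:np.array([240+u/4.5,165+v/4.5])
E
python3 - <<'E'
from h import *
np.set_printoptions(precision=4,suppress=True)
for nm,a,b in [("handle",S(342,232),D(222,221)),("knob",S(273,88),D(332,65)),("hinge",S(172,160),D(467,200)),("collartop",S(78,160),D(430,18)),("footc",S(93,292),D(430,192))]:
    print(nm,*tri(a,b))
# z-known
print(onz("scene",S(342,232),.05),onz("side",D(222,221),.05))
print(onz("scene",S(273,88),.157),onz("side",D(332,65),.157))
print("front corners",onz("side",D(285,430),.012),onz("side",D(460,415),.012),onz("scene",S(429,130),.022),onz("scene",S(345,88),.022), "back -x",onz("scene",S(289,284),.012))
# fit bed
obs=[("side",D(284,428),(-50,-115,12)),("side",D(461,412),(50,-115,12)),("side",D(287,438),(-50,-115,0)),("scene",S(429,130),(-50,-115,22)),("scene",S(345,87),(50,-115,22)),("scene",S(289,284),(-50,115,12)),
("scene",S(342,232),(-75,75,50)),("side",D(222,221),(-75,75,50)),("side",D(467,201),(85,75,50))]
def w(p,m):
    c,s=np.cos(p[2]),np.sin(p[2]);m=np.array(m)/1e3
    return np.array([p[0]+c*m[0]-s*m[1],p[1]+s*m[0]+c*m[1],m[2]])
s=least_squares(lambda p:np.concatenate([proj(n,w(p,m))-a for n,a,m in obs]),[.5,0,0],loss="soft_l1")
print(s.x,np.degrees(s.x[2]));print(s.fun.reshape(-1,2))
for m in [(-75,75,50),(85,75,50),(0,-64.5,26)]:print(m,w(s.x,m))
E
```

```text
handle [0.4448 0.1439 0.0488] [-0.4155 -0.2551 -0.4799  0.2371]
knob [0.516  0.125  0.1562] [-0.3213 -0.2643 -0.3751  0.2482]
hinge [0.6076 0.1355 0.0504] [-0.0694 -0.0604 -0.0803  0.0562]
collartop [0.6124 0.2508 0.1394] [ 0.0837  0.0824  0.1169 -0.0918]
footc [0.6118 0.2556 0.0025] [-0.4044 -0.338  -0.5404  0.3631]
[0.4428 0.1453 0.05  ] [0.4461 0.1427 0.05  ]
[0.5142 0.1264 0.157 ] [0.517  0.1246 0.157 ]
front corners [ 0.4515 -0.0548  0.012 ] [ 0.5494 -0.0617  0.012 ] [ 0.4447 -0.0309  0.022 ] [ 0.5372 -0.0488  0.022 ] back -x [0.4706 0.1831 0.012 ]
[ 0.512   0.0631 -0.0932] -5.341349872439236
[[-0.3262 -1.2352]
 [-0.1659 -0.5502]
 [-0.8491  0.6562]
 [ 0.0867 -3.7716]
 [-2.9727 -2.3517]
 [-0.597  -0.5129]
 [-0.397  -0.3236]
 [-0.6862 -0.2217]
 [-0.8535  0.8668]]
(-75, 75, 50) [0.4443 0.1447 0.05  ]
(85, 75, 50) [0.6036 0.1298 0.05  ]
(0, -64.5, 26) [ 0.506  -0.0011  0.026 ]
```

Emit:
apply_moves --pt "12 25 15 0 0 0 0" --pt "17 40 12 0 0 -1.5 0" --pt "17 40 12 0 0 -1.5 0" --pt "17 40 12 0 0 -1.5 0" --pt "17 40 12 0 0 -1.5 0" --pt "17 40 12 0 0 -1.5 0" --pt "17 40 10 0 0 -1.5 0" --pt "17 40 10 0 0 -1.5 0" --pt "17 40 6 0 0 -1.5 0" --pt "17 40 6 0 0 -1.5 0" --pt "17 40 5 0 0 -1.5 0" --pt "17 40 0 0 0 -1.5 0" --pt "17 40 0 0 0 -1.5 0" --pt "17 40 0 0 0 -1.5 0" --pt "17 40 0 0 0 -1.5 0" --pt "12 25 0 0 0 0 0" --pt "10 20 0 0 0 0 0" --pt "0 0 0 0 0 0 0"

```text
time: 2.4
ee_pos: [0.4717, 0.0505, 0.3599]
tcp_rot: [-177.2, 0.1, 4.6]
wrist_force: [-0.7, 0.3, -0.7]
opening: 0.0856
```

```bash
python3 - <<'E'
from h import *
o=get_obs();print({k:np.round(v,4).tolist() for k,v in o.items()})
im=camera("wrist")
cv2.imwrite("pics/w1.png",im[:,:,::-1])
E
```

```text
{'time': 2.4, 'q': [4.5393, -1.1695, 16.4984, 107.7526, 2.7849, 179.9455], 'qd': [-0.5151, -1.45, -0.6762, 0.3478, -0.3769, -0.0043], 'joint_efforts': [0.5026, -41.5171, 44.1105, -0.2419, 0.2751, 0.0004], 'ee_pos': [0.4717, 0.0505, 0.3599], 'tcp_rot': [-177.215, 0.082, 4.5938], 'wrist_force': [-0.703, 0.334, -0.714], 'torque': [-0.0237, 0.0295, 0.0111], 'opening': 0.0856}
```

View pics/w1.png

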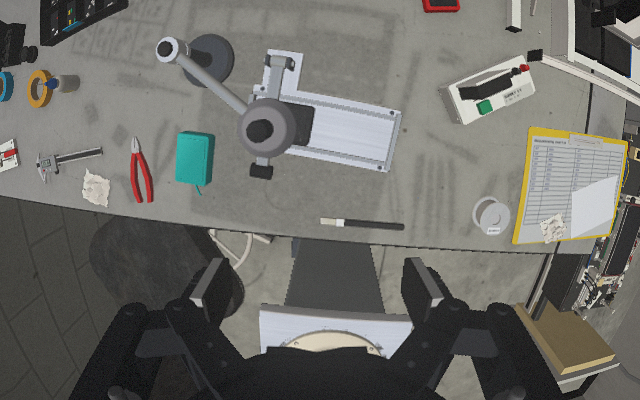

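```bash
python3 - <<'E'
import cv2
a=cv2.imread('pics/w1.png')[25:225,150:410];cv2.imwrite('pics/w1c.png',cv2.resize(a,None,fx=3,fy=3,interpolation=cv2.INTER_CUBIC))
E
```

```text
(no output)
```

View pics/w1c.png

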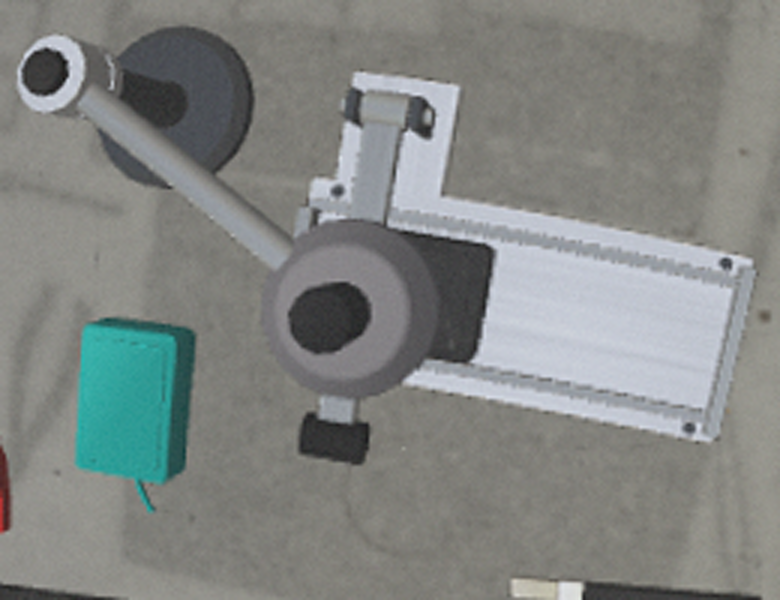

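```bash
cat >> h.py <<'E'
from scipy.spatial.transform import Rotation as R
def wT(pos,rpy):
    T=np.eye(4);T[:3,:3]=R.from_euler('xyz',rpy,degrees=True).as_matrix();T[:3,3]=pos
    return T@CAL["wrist"]["mount"]
def wproj(P,T):
    Ti=np.linalg.inv(T);p=Ti[:3,:3]@np.asarray(P)+Ti[:3,3]
    r,_=cv2.fisheye.projectPoints(p.reshape(1,1,3),np.zeros(3),np.zeros(3),CAL["wrist"]["intrinsics"],np.zeros(4));return r.ravel()
def wonz(uv,z,T):
    u=cv2.fisheye.undistortPoints(np.array(uv,float).reshape(1,1,2),CAL["wrist"]["intrinsics"],np.zeros(4)).ravel()
    d=T[:3,:3]@np.array([u[0],u[1],1]);o=T[:3,3];return o+d*(z-o[2])/d[2]
def w(p,m):
    c,s=np.cos(p[2]),np.sin(p[2]);m=np.array(m)/1e3
    return np.array([p[0]+c*m[0]-s*m[1],p[1]+s*m[0]+c*m[1],m[2]])
E
python3 - <<'E'
from h import *
np.set_printoptions(precision=4,suppress=True)
T=wT([0.4717,0.0505,0.3599],[-177.215,.082,4.594])
W=lambda u,v:np.array([150+u/3,25+v/3])
print("handle",wonz(W(335,436),.055,T),"hinge",wonz(W(386,107),.057,T),"knobtop",wonz(W(316,325),.175,T),"posttop",wonz(W(45,70),.15,T))
for n,p,z in [("f+x",(754,261),.022),("f-x",(717,441),.022),("f+x12",(754,261),.012),("f-x12",(717,441),.012),("b+x",(312,180),.012),("hp1",(460,86),.012),("hp2",(353,71),.012),("podf1",(496,244),.04),("podf2",(480,362),.04)]:
    print(n,wonz(W(*p),z,T))
print("teal",wonz(W(135,395),.028,T),"brush",wonz(W(512,588),.005,T))
E
```

```text
handle [0.4486 0.1416 0.055 ] hinge [0.606  0.1262 0.057 ] knobtop [0.5159 0.1243 0.175 ] posttop [0.612  0.2489 0.15  ]
f+x [ 0.5502 -0.0555  0.022 ]
f-x [ 0.4563 -0.0482  0.022 ]
f+x12 [ 0.5502 -0.0578  0.012 ]
f-x12 [ 0.4543 -0.0503  0.012 ]
b+x [0.5724 0.1698 0.012 ]
hp1 [0.6244 0.0978 0.012 ]
hp2 [0.6302 0.1527 0.012 ]
podf1 [0.5451 0.072  0.04  ]
podf2 [0.4877 0.0752 0.04  ]
teal [0.4568 0.2596 0.028 ] brush [0.3587 0.0501 0.005 ]
```

Emit:
apply_moves --pt "0 5 0 0 0 10 0.5" --pt "2 5 0 -2.8 0 10 0.5" --pt "2 5 0 0 0 10 0.5" --pt "3 5 -4 0 0 10 0.5" --pt "3 5 -4 0 0 10 0.5" --pt "3 5 -4 0 0 10 0.5" --pt "3 5 -4 0 0 10 0.5" --pt "3 5 -4 0 0 10 0.5" --pt "3 5 -4 0 0 10 0.5" --pt "3 5 -4 0 0 10 0.5" --pt "3 5 -4 0 0 10 0.5" --pt "3 5 -4 0 0 10 0.5" --pt "3 5 -4 0 0 10 0.5" --pt "3 5 -4 0 0 10 0.5" --pt "3 5 -4 0 0 10 0.5" --pt "3 0 -4 0 0 10 0.5" --pt "3 0 -4 0 0 10 0.5" --pt "0 0 -4 0 0 10 0.5" --pt "0 0 -4 0 0 10 0.5" --pt "0 0 -4 0 0 10 0.5"

```text
time: 4.95
ee_pos: [0.5169, 0.1247, 0.2926]
tcp_rot: [-179.8, 1.0, -155.2]
wrist_force: [0.2, -0.2, 0.4]
opening: 0.0425
```

Emit:
apply_moves --pt "0 0 -10 -0.4 0.9 9 0.5" --pt "0 0 -20 0 0 9 0.5" --pt "0 0 -20 0 0 10 0.5" --pt "0 0 -20 0 0 0 0.5" --pt "0 0 -10 0 0 0 0.5" --pt "0 0 -5 0 0 0 0.5" --pt "0 0 0 0 0 0 0.5"

```text
time: 5.82
ee_pos: [0.5173, 0.1253, 0.2076]
tcp_rot: [-179.9, 0.0, -127.5]
wrist_force: [0.3, -0.2, 0.9]
opening: 0.0425
```

```bash
python3 - <<'E'
from h import *
o=get_obs();print(np.round(o["ee_pos"],4),np.round(o["tcp_rot"],2),np.round(o["q"],1))
im=camera("scene");im2=camera("side")
a=cv2.resize(im[150:260,220:380],None,fx=4,fy=4,interpolation=cv2.INTER_CUBIC);cv2.imwrite("pics/s2.png",a[:,:,::-1])
E
```

```text
[0.5173 0.1253 0.2076] [-179.92    0.   -127.46] [ 13.6   1.8   2.3  90.4  -0.1 -38.9]
```

View pics/s2.png

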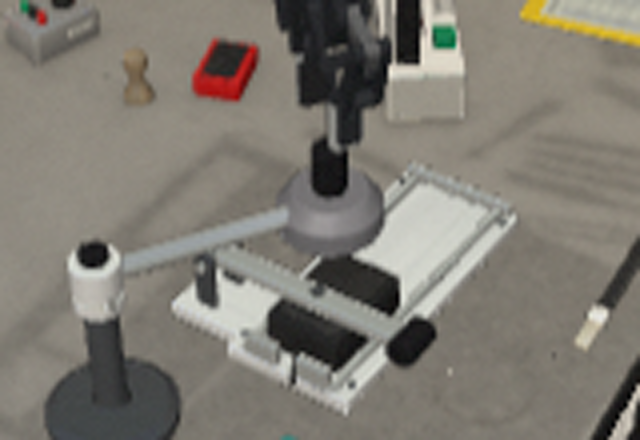

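Emit:
apply_moves --pt "0 0 -10 0 0 0 0.5" --pt "0 0 -10 0 0 0 0.5" --pt "0 0 -10 0 0 0 0.5" --pt "0 0 -10 0 0 0 0.5" --pt "0 0 0 0 0 0 0.5"

```text
time: 6.55
ee_pos: [0.5168, 0.1253, 0.1662]
tcp_rot: [-180.0, -0.1, -127.4]
wrist_force: [-0.3, 1.2, -0.1]
opening: 0.0428
```

```bash
python3 - <<'E'
from h import *
im=camera("side");im2=camera("wrist")
a=cv2.resize(im[140:250,240:400],None,fx=4,fy=4,interpolation=cv2.INTER_CUBIC)
cv2.imwrite("pics/s3.png",np.vstack([a,im2])[:,:,::-1])
E
```

```text
(no output)
```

View pics/s3.png

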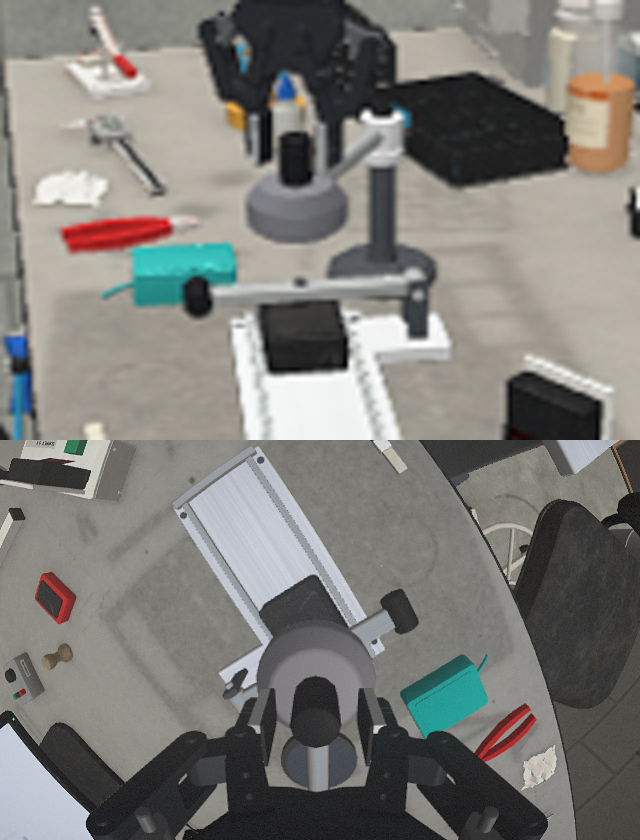

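```bash
python3 - <<'E'
import numpy as np
c=np.array([.6125,.251]);r=.161;p0=np.array([.5168,.1253])
f0=np.degrees(np.arctan2(*(p0-c)[::-1]));print(f0,np.linalg.norm(p0-c))
P=lambda f:c+r*np.array([np.cos(np.radians(f)),np.sin(np.radians(f))])
prev=p0
for i in range(1,22):
    q=P(f0-4*i);print(i,f0-4*i,np.round((q-prev)*1e3,1),np.round(q,3));prev=q
E
```

```text
-127.2833427334812 0.1579841131253393
1 -131.28334273348122 [-10.5   4.7] [0.506 0.13 ]
2 -135.28334273348122 [-8.2  7.7] [0.498 0.138]
3 -139.28334273348122 [-7.6  8.3] [0.49  0.146]
4 -143.28334273348122 [-7.   8.8] [0.483 0.155]
5 -147.28334273348122 [-6.4  9.2] [0.477 0.164]
6 -151.28334273348122 [-5.7  9.7] [0.471 0.174]
7 -155.28334273348122 [-5.1 10. ] [0.466 0.184]
8 -159.28334273348122 [-4.3 10.4] [0.462 0.194]
9 -163.28334273348122 [-3.6 10.6] [0.458 0.205]
10 -167.28334273348122 [-2.9 10.9] [0.455 0.216]
11 -171.28334273348122 [-2.1 11. ] [0.453 0.227]
12 -175.28334273348122 [-1.3 11.2] [0.452 0.238]
13 -179.28334273348122 [-0.5 11.2] [0.452 0.249]
14 -183.28334273348122 [ 0.3 11.2] [0.452 0.26 ]
15 -187.28334273348122 [ 1.  11.2] [0.453 0.271]
16 -191.28334273348122 [ 1.8 11.1] [0.455 0.283]
17 -195.28334273348122 [ 2.6 10.9] [0.457 0.293]
18 -199.28334273348122 [ 3.3 10.7] [0.461 0.304]
19 -203.28334273348122 [ 4.1 10.5] [0.465 0.315]
20 -207.28334273348122 [ 4.8 10.2] [0.469 0.325]
21 -211.28334273348122 [5.5 9.8] [0.475 0.335]
```

Emit:
apply_moves --pt "-5 3 0 0 0 -2 0.6" --pt "-5 2.5 0 0 0 -2 0.6" --pt "-8.2 7.7 0 0 0 -4 0.6" --pt "-7.6 8.3 0 0 0 -4 0.6" --pt "-7 8.8 0 0 0 -4 0.6" --pt "-6.4 9.2 0 0 0 -4 0.6" --pt "-5.7 9.7 0 0 0 -4 0.6" --pt "-5.1 10 0 0 0 -4 0.6" --pt "-4.3 10.4 0 0 0 -4 0.6" --pt "-3.6 10.6 0 0 0 -4 0.6" --pt "-2.9 10.9 0 0 0 -4 0.6" --pt "-2.1 11 0 0 0 -4 0.6" --pt "-1.3 11.2 0 0 0 -4 0.6" --pt "-0.5 11.2 0 0 0 -4 0.6" --pt "0.3 11.2 0 0 0 -4 0.6"

```text
time: 8.52
ee_pos: [0.4528, 0.2612, 0.1678]
tcp_rot: [-179.9, 0.0, 176.4]
wrist_force: [-1.0, -1.8, 0.9]
opening: 0.0341
```

Emit:
apply_moves --pt "1 11.2 0 0 0 -4 0.6" --pt "1.8 11.1 0 0 0 -4 0.6" --pt "1.3 5.5 0 0 0 -2 0.6" --pt "1.3 5.5 0 0 0 -2 0.6"

```text
time: 9.02
ee_pos: [0.4582, 0.2945, 0.1677]
tcp_rot: [-179.9, -0.0, 164.5]
wrist_force: [-1.4, -1.3, -0.0]
opening: 0.0346
```

```bash
python3 - <<'E'
from h import *
im2=camera("wrist")
cv2.imwrite("pics/w4.png",im2[:,:,::-1])
E
```

```text
(no output)
```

View pics/w4.png

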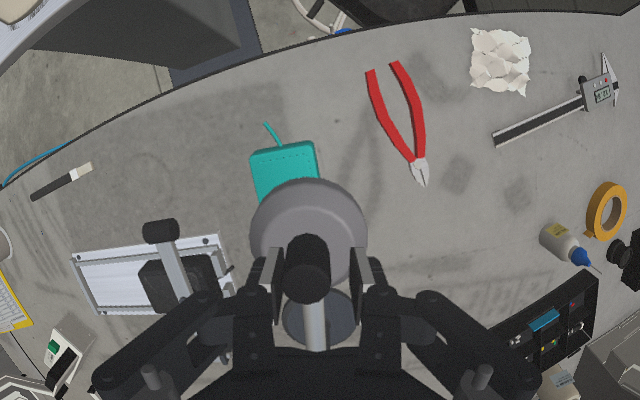

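Swinging well; on to the stop in small steps.

Emit:
apply_moves --pt "1.5 5.4 0 0 0 -2 0.6" --pt "1.7 5.3 0 0 0 -2 0.6" --pt "1.9 5.3 0 0 0 -2 0.6" --pt "2 5.2 0 0 0 -2 0.6"

```text
time: 9.57
ee_pos: [0.4654, 0.3156, 0.1677]
tcp_rot: [-179.9, -0.0, 156.5]
wrist_force: [-0.5, -1.5, 0.4]
opening: 0.0341
```

Emit:
apply_moves --pt "1.6 4 0 0 0 -1.5 0.6" --pt "1.8 4 0 0 0 -1.5 0.6" --pt "1.8 4 0 0 0 -1.5 0.6"

```text
time: 9.95
ee_pos: [0.4708, 0.3277, 0.1675]
tcp_rot: [-179.9, 0.0, 152.0]
wrist_force: [0.6, -0.6, 1.1]
opening: 0.0341
```

Emit:
apply_moves --pt "1.5 3 0 0 0 -1 0.6" --pt "1.5 3 0 0 0 -1 0.6" --pt "0 0 0 0 0 0 0.6"

```text
time: 10.32
ee_pos: [0.4736, 0.3338, 0.1672]
tcp_rot: [-179.9, -0.0, 150.1]
wrist_force: [-0.9, -0.5, 0.1]
opening: 0.034
```

Emit:
apply_moves --pt "1.5 3 0 0 0 -1 0.6" --pt "1.5 3 0 0 0 -1 0.6" --pt "1.5 3 0 0 0 -1 0.6"

```text
time: 10.7
ee_pos: [0.4751, 0.335, 0.1668]
tcp_rot: [-178.9, 0.2, 146.8]
wrist_force: [-20.0, -51.2, 17.8]
opening: 0.0345
```

Emit:
apply_moves --pt "-4.5 -10 0 0 0 0 0.6" --pt "-1 -2 0 0 0 0 0.6" --pt "0 0 0 0 0 0 0.5"

```text
time: 11.08
ee_pos: [0.4727, 0.3309, 0.1674]
tcp_rot: [-180.0, -0.0, 147.1]
wrist_force: [1.3, -0.7, 0.1]
opening: 0.0426
```

```bash
python3 - <<'E'
from h import *
im2=camera("wrist")
cv2.imwrite("pics/w5.png",im2[150:350,200:430,::-1])
E
```

```text
(no output)
```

View pics/w5.png

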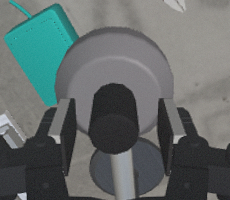

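Emit:
apply_moves --pt "0 0 15 0 0 0 0.5" --pt "0 0 25 0 0 0 0.5" --pt "0 0 25 0 0 0 0.5" --pt "0 -10 15 0 0 4 0.3" --pt "-4 -25 0 0 0 4 0.3" --pt "-4 -30 0 0 0 4 0.3" --pt "-4 -30 0 0 0 4 0.3" --pt "-4 -30 0 0 0 4 0.3" --pt "-4 -30 0 0 0 4 0.3" --pt "-4 -23 -10 0 0 4 0.3" --pt "-2.5 -10 -30 0 0 0 0.3" --pt "0 0 -30 0 0 0 0.3" --pt "0 0 -20 0 0 0 0.3" --pt "0 0 -10 0 0 0 0.3" --pt "0 0 0 0 0 0 0.3"

```text
time: 13.0
ee_pos: [0.4461, 0.1427, 0.1476]
tcp_rot: [-179.9, -0.0, 175.1]
wrist_force: [0.1, 0.1, 0.9]
opening: 0.0597
```

```bash
python3 - <<'E'
from h import *
o=get_obs();print(np.round(o["ee_pos"],4),np.round(o["tcp_rot"],2))
im2=camera("wrist");im=camera("side");im3=camera("scene")
cv2.imwrite("pics/w6.png",im2[:,:,::-1])
cv2.imwrite("pics/s6.png",np.vstack([cv2.resize(a,None,fx=3.4,fy=3.4) for a in (im[160:245,250:410],im3[180:265,220:380])])[:,:,::-1])
E
```

```text
[0.4461 0.1427 0.1476] [-1.7993e+02 -1.0000e-02  1.7507e+02]
```

View pics/w6.png

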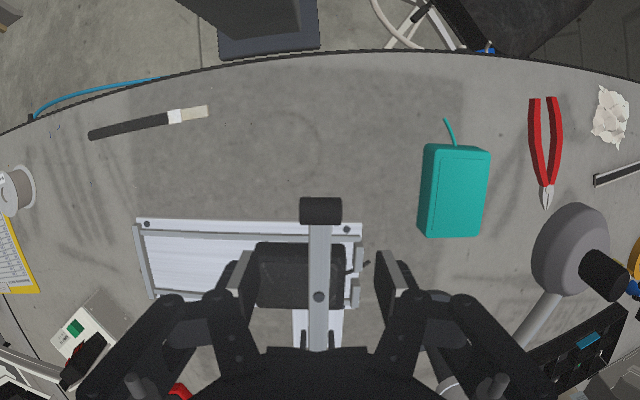

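View pics/s6.png

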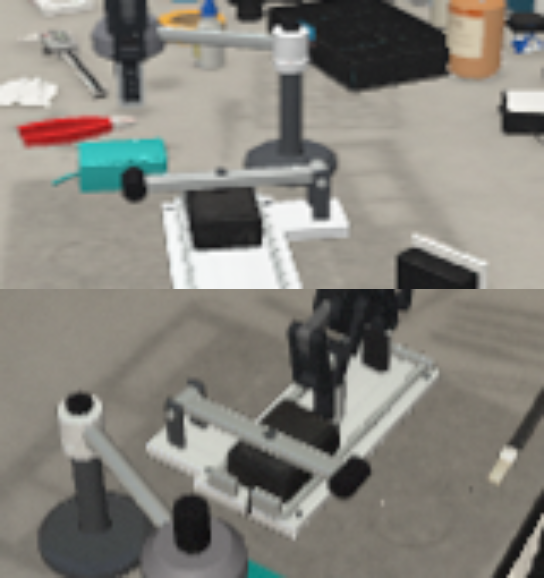

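```bash
python3 - <<'E'
from h import *
np.set_printoptions(precision=4,suppress=True)
T=wT([.4461,.1427,.1476],[-179.93,-.01,175.07])
for n,p,z in [("handle",(320.5,211),.052),("hL",(300,211),.05),("hR",(341,211),.05),("fstop-x",(136,219),.022),("back-x",(362,221),.012),("bar",(318,297),.056),("bar2",(320,225),.055)]:
    print(n,wonz(p,z,T))
print(wproj([.446,.143,.05],T))
E
```

```text
handle [0.4461 0.1444 0.052 ]
hL [0.4455 0.1287 0.05  ]
hR [0.4481 0.16   0.05  ]
fstop-x [ 0.451 -0.038  0.022]
back-x [0.4736 0.1806 0.012 ]
bar [0.5222 0.1361 0.056 ]
bar2 [0.4562 0.1432 0.055 ]
[318.6329 210.1786]
```

Emit:
apply_moves --pt "0 1.5 -20 0 0 0 0.3" --pt "0 0 -25 0 0 0 0.3" --pt "0 0 -25 0 0 0 0.3" --pt "0 0 -15 0 0 0 0.3" --pt "0 0 -10 0 0 0 0.3" --pt "0 0 -5 0 0 0 0.3" --pt "0 0 0 0 0 0 0.4"

```text
time: 14.02
ee_pos: [0.4462, 0.1441, 0.0475]
tcp_rot: [-179.9, 0.0, 175.1]
wrist_force: [0.2, 0.6, -0.1]
opening: 0.0509
```

Emit:
apply_moves --pt "0 0 0 0 0 0 0.55" --pt "0 0 0 0 0 0 0.65" --pt "0 0 0 0 0 0 0.7" --pt "0 0 0 0 0 0 0.7" --grip_force 25

```text
time: 14.52
ee_pos: [0.4465, 0.1452, 0.0482]
tcp_rot: [179.9, 0.0, 175.1]
wrist_force: [-0.6, 6.6, 1.9]
opening: 0.0313
```

```bash
python3 - <<'E'
from h import *
im=camera("side");im3=camera("scene")
cv2.imwrite("pics/s7.png",np.vstack([cv2.resize(a,None,fx=3.4,fy=3.4) for a in (im[160:245,250:410],im3[180:265,220:380])])[:,:,::-1])
c=np.array([.606,.05]);p=np.array([.446,.05])
yaw=np.radians(-5);prev=0
for i in range(1,24):
    a=np.radians(4.7*i);d=np.array([160*(1-np.cos(a)),160*np.sin(a)])
    e=d-prev;prev=d;print(i,np.round([e[0]*np.cos(yaw),e[0]*np.sin(yaw),e[1]],1).tolist())
E
```

```text
1 [0.5, -0.0, 13.1]
2 [1.6, -0.1, 13.0]
3 [2.7, -0.2, 12.8]
4 [3.7, -0.3, 12.6]
5 [4.7, -0.4, 12.2]
6 [5.7, -0.5, 11.8]
7 [6.6, -0.6, 11.3]
8 [7.5, -0.7, 10.7]
9 [8.4, -0.7, 10.1]
10 [9.2, -0.8, 9.3]
11 [9.9, -0.9, 8.5]
12 [10.6, -0.9, 7.7]
13 [11.2, -1.0, 6.8]
14 [11.7, -1.0, 5.9]
15 [12.1, -1.1, 4.9]
16 [12.5, -1.1, 3.9]
17 [12.8, -1.1, 2.8]
18 [13.0, -1.1, 1.8]
19 [13.1, -1.1, 0.7]
20 [13.1, -1.1, -0.4]
21 [13.0, -1.1, -1.5]
22 [12.8, -1.1, -2.5]
23 [12.6, -1.1, -3.6]
```

View pics/s7.png

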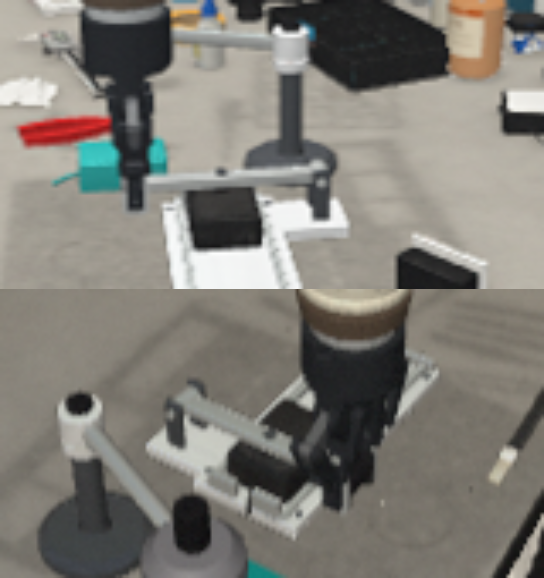

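Emit:
apply_moves --pt "0.3 0.5 6 0 0 0 0.7" --pt "0.2 0.5 7.1 0 0 0 0.7" --pt "1.6 -0.1 13 0 0 0 0.7" --pt "2.7 -0.2 12.8 0 0 0 0.7" --pt "3.7 -0.3 12.6 0 0 0 0.7" --pt "4.7 -0.4 12.2 0 0 0 0.7"

```text
time: 15.38
ee_pos: [0.4593, 0.144, 0.1118]
tcp_rot: [-179.9, -0.0, 175.1]
wrist_force: [1.6, 2.6, -4.4]
opening: 0.0315
```

```bash
python3 - <<'E'
from h import *
im=camera("side")
cv2.imwrite("pics/s8.png",np.vstack([cv2.resize(a,None,fx=3.4,fy=3.4) for a in (im[140:245,250:410],)])[:,:,::-1])
E
```

```text
(no output)
```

View pics/s8.png

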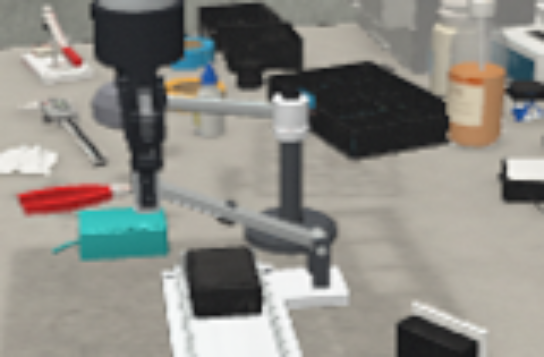

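Bar rises with the gripper. Continue the arc.

Emit:
apply_moves --pt "5.7 -0.5 11.8 0 0 0 0.7" --pt "6.6 -0.6 11.3 0 0 0 0.7" --pt "7.5 -0.7 10.7 0 0 0 0.7" --pt "8.4 -0.7 10.1 0 0 0 0.7" --pt "9.2 -0.8 9.3 0 0 0 0.7" --pt "9.9 -0.9 8.5 0 0 0 0.7" --pt "10.6 -0.9 7.7 0 0 0 0.7" --pt "11.2 -1 6.8 0 0 0 0.7" --pt "11.7 -1 5.9 0 0 0 0.7"

```text
time: 16.55
ee_pos: [0.5405, 0.136, 0.1937]
tcp_rot: [-179.8, -0.0, 175.0]
wrist_force: [-2.7, -4.2, -1.8]
opening: 0.0316
```

Emit:
apply_moves --pt "12.1 -1.1 4.9 0 0 0 0.7" --pt "12.5 -1.1 3.9 0 0 0 0.7" --pt "12.8 -1.1 2.8 0 0 0 0.7" --pt "13 -1.1 1.8 0 0 0 0.7" --pt "13.1 -1.1 0.7 0 0 0 0.7"

```text
time: 17.18
ee_pos: [0.6042, 0.1297, 0.208]
tcp_rot: [-179.8, 0.0, 175.0]
wrist_force: [-3.0, -8.1, 2.6]
opening: 0.0317
```

```bash
python3 - <<'E'
from h import *
im=camera("side");im3=camera("scene")
cv2.imwrite("pics/s9.png",np.vstack([cv2.resize(a,None,fx=3,fy=3) for a in (im[130:225,270:430],im3[170:265,200:360])])[:,:,::-1])
E
```

```text
(no output)
```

View pics/s9.png

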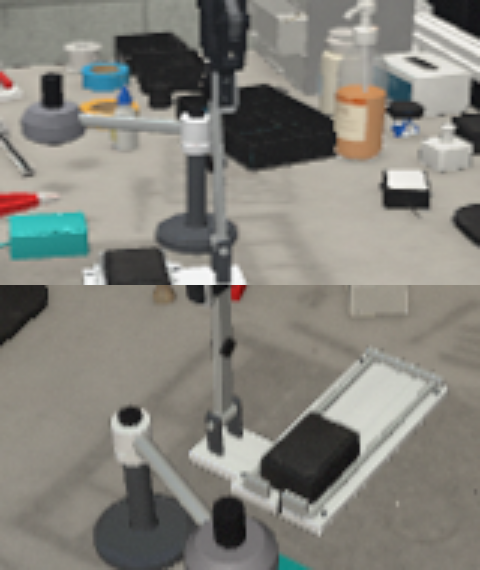

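Emit:
apply_moves --pt "13.1 -2 -0.4 0 0 0 0.7" --pt "13 -1.5 -1.5 0 0 0 0.7" --pt "8 -0.8 -1.5 0 0 0 0.7" --pt "5 -0.5 -1 0 0 0 0.7" --pt "4 -0.4 -1 0 0 0 0.7"

```text
time: 17.9
ee_pos: [0.6476, 0.1252, 0.2027]
tcp_rot: [-179.9, 0.1, 175.0]
wrist_force: [-2.1, -5.5, 5.0]
opening: 0.0318
```

Emit:
apply_moves --pt "3 -0.5 -1 0 0 0 0.7" --pt "2 -0.4 -0.6 0 0 0 0.7"

```text
time: 18.15
ee_pos: [0.6526, 0.1247, 0.2013]
tcp_rot: [-179.9, 0.1, 175.0]
wrist_force: [-0.3, -3.2, 6.0]
opening: 0.0318
```

Emit:
apply_moves --pt "2 0 -0.6 0 0 0 0.7" --pt "2 0 -0.6 0 0 0 0.7"

```text
time: 18.4
ee_pos: [0.6565, 0.1243, 0.2001]
tcp_rot: [-179.9, 0.1, 175.0]
wrist_force: [-1.5, -5.4, 5.6]
opening: 0.0311
```

```bash
python3 - <<'E'
from h import *
im=camera("side");im3=camera("scene")
cv2.imwrite("pics/s10.png",np.vstack([cv2.resize(a,None,fx=3,fy=3) for a in (im[130:225,270:430],im3[135:230,200:360])])[:,:,::-1])
E
```

View pics/s10.png

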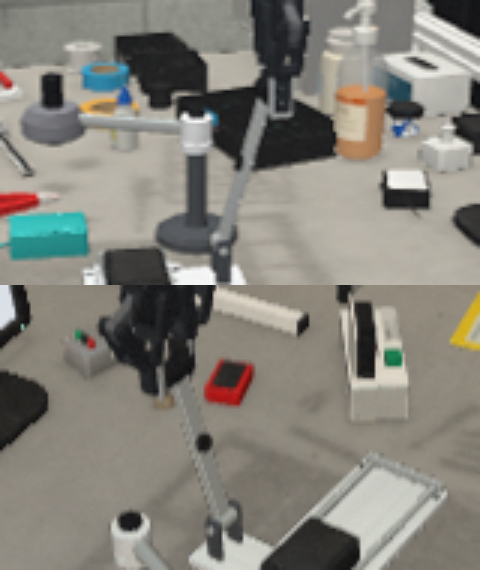

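Emit:
apply_moves --pt "-4 0 0 0 0 0 0.6" --pt "0 -0.5 0 0 0 0 0.4" --pt "0 0 0 0 0 0 0.4" --pt "0 0 15 0 0 0 0.4" --pt "0 0 25 0 0 0 0.4" --pt "0 0 20 0 0 0 0.4" --pt "-20 0 0 0 0 0 0.6" --pt "-20 0 0 0 0 0 0.8" --pt "0 0 0 0 0 0 1"

```text
time: 19.62
ee_pos: [0.6112, 0.125, 0.2608]
tcp_rot: [-180.0, 0.1, 175.1]
wrist_force: [0.4, -0.5, 0.4]
opening: 0.001
```

```bash
python3 - <<'E'
from h import *
o=get_obs();print(np.round(o["ee_pos"],4),np.round(o["tcp_rot"],2))
im=camera("side");im3=camera("scene");w_=camera("wrist")
cv2.imwrite("pics/s11.png",np.vstack([cv2.resize(a,None,fx=3,fy=3) for a in (im[130:225,270:430],im3[135:230,200:360])])[:,:,::-1])
cv2.imwrite("pics/w11.png",w_[:,:,::-1])
E
```

```text
[0.6112 0.125  0.2608] [-1.7997e+02  1.0000e-01  1.7508e+02]
```

View pics/s11.png

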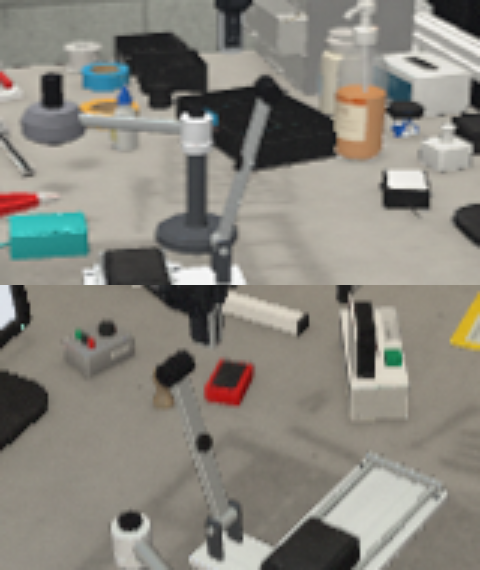

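View pics/w11.png

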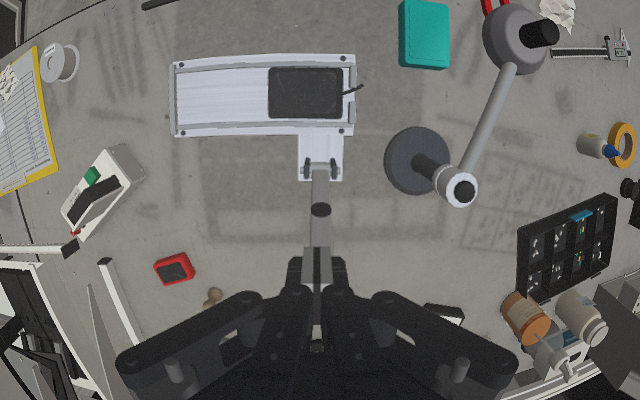

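```bash
python3 - <<'E'
from h import *
np.set_printoptions(precision=4,suppress=True)
h,r=tri(np.array([258.3,162.7]),np.array([358.2,159.5]));print(h,r)
g,r2=tri(np.array([200+219/3,135+(510-285)/3]),np.array([270+223/3,130+240/3]));print(g,r2)
for hx in(.604,.606,.608):print(np.degrees(np.arctan2(h[2]-.05,-(h[0]-hx)/np.cos(np.radians(5)))))
for a in(100,103,106):
  p=w([.514,.061,np.radians(-5)],(85-160*np.cos(np.radians(a)),75,50+160*np.sin(np.radians(a))));print(a,p,proj("side",p),proj("scene",p))
E
```

```text
[0.6448 0.1258 0.2041] [-0.0793 -0.0921 -0.096   0.0879]
[0.608  0.1263 0.0536] [ 0.3067  0.2684  0.3511 -0.2466]
104.89600125546946
104.19675369339123
103.49316181682876
100 [0.6329 0.1259 0.2076] [354.0228 158.7198] [261.9907 162.7956]
103 [0.6411 0.1252 0.2059] [356.8964 159.1462] [259.5291 162.3188]
106 [0.6491 0.1245 0.2038] [359.7235 159.7201] [257.128  161.9908]
```

Emit:
apply_moves --pt "-8 0 0 0 0 0 1" --pt "0 0 -20 0 0 0 1" --pt "0 0 -20 0 0 0 1" --pt "0 0 -13 0 0 0 1" --pt "6 -0.5 0 0 0 0 1" --pt "6 -0.5 0 0 0 0 1" --pt "4 0 0 0 0 0 1"

```text
time: 20.65
ee_pos: [0.6205, 0.1238, 0.2067]
tcp_rot: [-179.9, 0.1, 175.0]
wrist_force: [0.1, 0.3, 0.1]
opening: 0.0002
```

Emit:
apply_moves --pt "3 0 0 0 0 0 1" --pt "2 0 0 0 0 0 1" --pt "0 0 0 0 0 0 1"

```text
time: 21.02
ee_pos: [0.6247, 0.1239, 0.206]
tcp_rot: [-179.9, -0.0, 175.1]
wrist_force: [-0.5, 0.1, -0.3]
opening: 0.0002
```

Emit:
apply_moves --pt "2 0 0 0 0 0 1" --pt "2 0 0 0 0 0 1"

```text
time: 21.28
ee_pos: [0.6281, 0.1239, 0.2059]
tcp_rot: [-179.9, -0.1, 175.1]
wrist_force: [-9.5, 0.3, 2.5]
opening: -0.0002
```

Emit:
apply_moves --pt "2 0 0 0 0 0 1" --pt "0 0 0 0 0 0 1"

```text
time: 21.52
ee_pos: [0.6283, 0.1239, 0.2059]
tcp_rot: [-179.9, -0.3, 175.1]
wrist_force: [-14.8, -1.8, 4.3]
opening: 0.0002
```

Emit:
apply_moves --pt "-5 0 0 0 0 0 1" --pt "-20 0 0 0 0 0 1" --pt "-15 0 20 0 0 5 0.8" --pt "-20 0 20 0 0 10 0.6" --pt "-20 0 10 0 0 10 0.4" --pt "-20 0 0 0 0 10 0.2" --pt "-11 -3 0 0 0 10 0" --pt "0 -3 -10 0 0 10 0" --pt "0 -2 -20 0 0 10 0" --pt "0 0 -25 0 0 10 0" --pt "0 0 -25 0 0 10 0" --pt "0 0 -25 0 0 5 0" --pt "0 0 0 0 0 0 0"

```text
time: 23.15
ee_pos: [0.5188, 0.1156, 0.1495]
tcp_rot: [179.9, -0.1, -95.0]
wrist_force: [-0.2, -0.2, -0.3]
opening: 0.0852
```

```bash
python3 - <<'E'
from h import *
o=get_obs();print(np.round(o["ee_pos"],4),np.round(o["tcp_rot"],2))
w_=camera("wrist")
cv2.imwrite("pics/w12.png",w_[:,:,::-1])
im3=camera("scene");im=camera("side")
cv2.imwrite("pics/s12.png",np.vstack([cv2.resize(a,None,fx=3,fy=3) for a in (im[130:225,270:430],im3[135:230,200:360])])[:,:,::-1])
E
```

```text
[0.5188 0.1156 0.1495] [ 1.7993e+02 -6.0000e-02 -9.4980e+01]
```

View pics/w12.png

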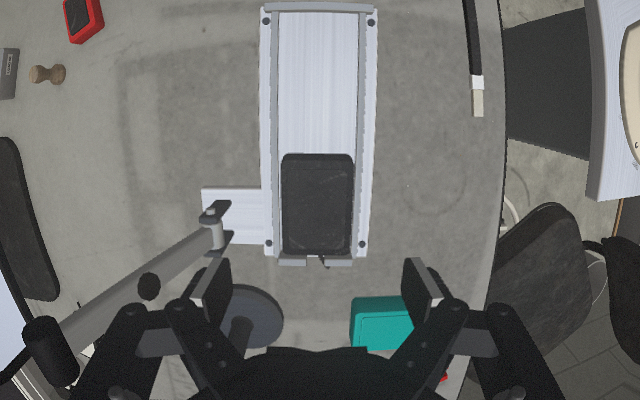

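View pics/s12.png

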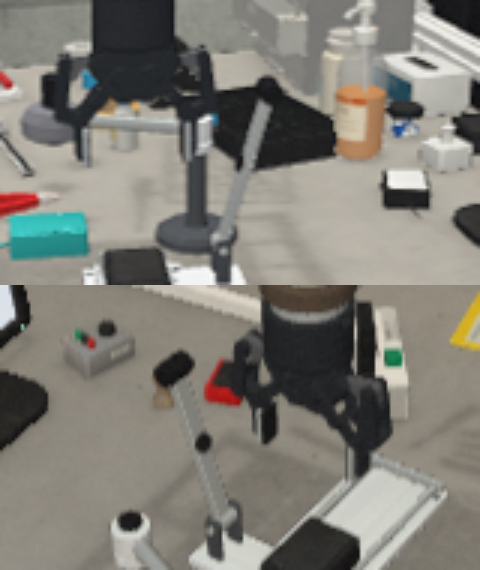

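```bash
python3 - <<'E'
from h import *
np.set_printoptions(precision=4,suppress=True)
T=wT([.5188,.1156,.1495],[179.93,-.06,-94.98])
P={}
for n,p,z in [("podFL",(282,156),.04),("podFR",(353,155),.04),("podBL",(283,252),.04),("podBR",(353,254),.04),("podctr?",(318,204),.04),("frontL",(264,5),.022),("frontR",(378,6),.022),("railL",(276,130),.018),("railR",(360,130),.018)]:
    print(n,wonz(p,z,T))
print("centre of tool proj at pod z",wproj([.5188,.1156,.04],T))
E
```

```text
podFL [0.5413 0.0722 0.04  ]
podFR [0.4869 0.0761 0.04  ]
podBL [0.5505 0.1538 0.04  ]
podBR [0.491 0.161 0.04 ]
podctr? [0.5171 0.1133 0.04  ]
frontL [ 0.5464 -0.0536  0.022 ]
frontR [ 0.4542 -0.0453  0.022 ]
railL [0.5467 0.0533 0.018 ]
railR [0.4773 0.0593 0.018 ]
centre of tool proj at pod z [316.0922 206.8384]
```

Emit:
apply_moves --pt "-0.5 0 -20 0 0 0 0" --pt "0 0 -25 0 0 0 0" --pt "0 0 -25 0 0 0 0" --pt "0 0 -20 0 0 0 0" --pt "0 0 -13 0 0 0 0" --pt "0 0 -6 0 0 0 0" --pt "0 0 0 0 0 0 0" --grip_force 20

```text
time: 24.18
ee_pos: [0.5194, 0.1159, 0.0424]
tcp_rot: [-179.9, -0.0, -95.0]
wrist_force: [-0.6, -0.2, 0.5]
opening: 0.0851
```

```bash
python3 - <<'E'
from h import *
im3=camera("scene");im=camera("side")
cv2.imwrite("pics/s13.png",np.vstack([cv2.resize(a,None,fx=3,fy=3) for a in (im[150:245,270:430],im3[155:250,220:380])])[:,:,::-1])
E
```

```text
(no output)
```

View pics/s13.png

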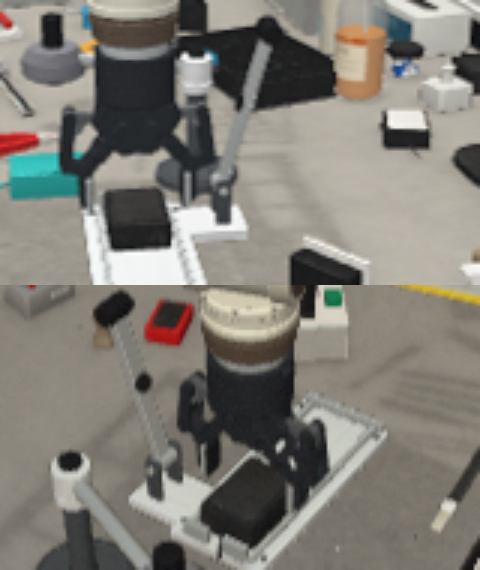

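Emit:
apply_moves --pt "0 0 0 0 0 0 0.15" --pt "0 0 0 0 0 0 0.25" --pt "0 0 0 0 0 0 0.32" --pt "0 0 0 0 0 0 0.35" --pt "0 0 0 0 0 0 0.35" --grip_force 20

```text
time: 24.9
ee_pos: [0.5194, 0.1159, 0.0424]
tcp_rot: [-179.9, 0.0, -94.9]
wrist_force: [0.5, 0.3, 5.0]
opening: 0.0594
```

Emit:
apply_moves --pt "-0.3 -4 0 0 0 0 0.35" --pt "-0.7 -8 0 0 0 0 0.35" --pt "-0.7 -8 0 0 0 0 0.35" --pt "-0.7 -8 0 0 0 0 0.35" --pt "-0.7 -8 0 0 0 0 0.35" --pt "-0.7 -8 0 0 0 0 0.35"

```text
time: 25.65
ee_pos: [0.5157, 0.0719, 0.0424]
tcp_rot: [-179.9, 0.1, -94.9]
wrist_force: [1.1, 4.1, 5.4]
opening: 0.0593
```

```bash
python3 - <<'E'
from h import *
im3=camera("wrist");im=camera("side")
cv2.imwrite("pics/s14.png",np.vstack([cv2.resize(im[160:250,270:420],(640,384)),im3[:200]])[:,:,::-1])
E
```

```text
(no output)
```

View pics/s14.png

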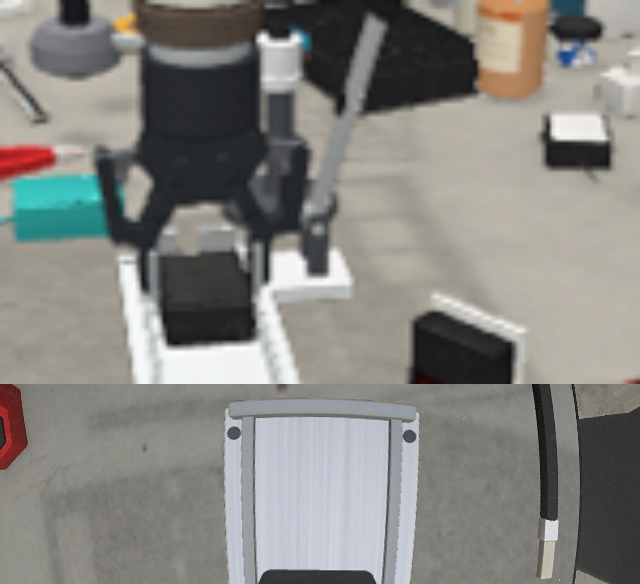

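Emit:
apply_moves --pt "-0.7 -8 0 0 0 0 0.35" --pt "-0.7 -8 0 0 0 0 0.35" --pt "-0.7 -8 0 0 0 0 0.35" --pt "-0.7 -8 0 0 0 0 0.35" --pt "-0.7 -8 0 0 0 0 0.35" --pt "-0.7 -8 0 0 0 0 0.35" --pt "-0.7 -8 0 0 0 0 0.35" --pt "-0.4 -5 0 0 0 0 0.35"

```text
time: 26.75
ee_pos: [0.5104, 0.0109, 0.0424]
tcp_rot: [-179.9, 0.1, -94.9]
wrist_force: [0.5, 3.6, 5.9]
opening: 0.0594
```

Emit:
apply_moves --pt "-0.3 -3 0 0 0 0 0.35" --pt "-0.3 -3 0 0 0 0 0.35"

```text
time: 27.0
ee_pos: [0.5098, 0.005, 0.0424]
tcp_rot: [-179.9, 0.1, -94.9]
wrist_force: [0.0, 4.5, 6.4]
opening: 0.0591
```

Emit:
apply_moves --pt "-0.2 -2 0 0 0 0 0.35" --pt "-0.2 -2 0 0 0 0 0.35"

```text
time: 27.25
ee_pos: [0.5094, 0.0011, 0.0424]
tcp_rot: [-179.9, 0.1, -94.9]
wrist_force: [0.2, 2.9, 5.6]
opening: 0.0593
```

Emit:
apply_moves --pt "-0.2 -2 0 0 0 0 0.35"

```text
time: 27.38
ee_pos: [0.5092, -0.0009, 0.0424]
tcp_rot: [-179.9, 0.1, -94.9]
wrist_force: [1.4, 4.7, 5.5]
opening: 0.0595
```

Emit:
apply_moves --pt "-0.2 -2 0 0 0 0 0.35"

```text
time: 27.5
ee_pos: [0.509, -0.0029, 0.0424]
tcp_rot: [-179.9, 0.1, -94.9]
wrist_force: [0.1, 4.2, 5.6]
opening: 0.0593
```

```bash
python3 - <<'E'
from h import *
im3=camera("wrist");im=camera("side")
cv2.imwrite("pics/s15.png",np.vstack([cv2.resize(im[160:250,270:420],(640,384)),im3[:200]])[:,:,::-1])
E
```

```text
(no output)
```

View pics/s15.png

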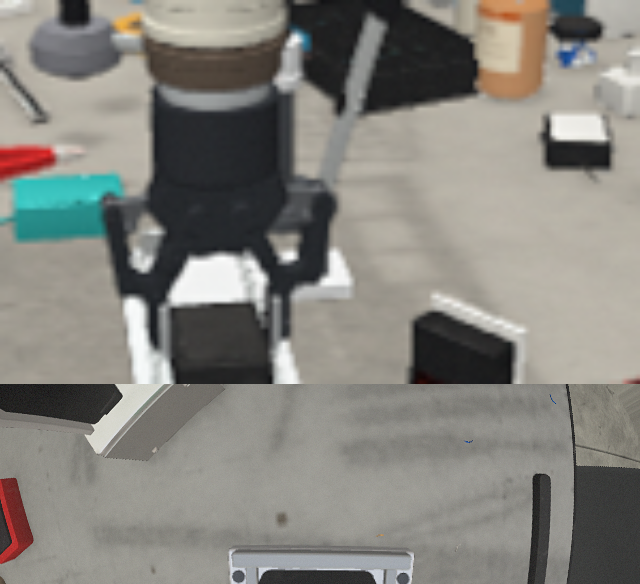

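Emit:
apply_moves --pt "-0.2 -2 0 0 0 0 0.35"

```text
time: 27.72
ee_pos: [0.5088, -0.0048, 0.0424]
tcp_rot: [-179.9, 0.1, -94.9]
wrist_force: [0.1, 3.9, 7.0]
opening: 0.0594
```

Emit:
apply_moves --pt "-0.2 -2 0 0 0 0 0.35"

```text
time: 27.85
ee_pos: [0.5088, -0.0056, 0.0426]
tcp_rot: [-179.9, 0.2, -94.9]
wrist_force: [0.8, 18.4, 9.5]
opening: 0.059
```

Emit:
apply_moves --pt "-0.1 -1.5 0 0 0 0 0.35"

```text
time: 27.98
ee_pos: [0.5088, -0.0058, 0.0428]
tcp_rot: [-179.9, 0.4, -94.9]
wrist_force: [0.2, 24.4, 9.5]
opening: 0.0594
```

Emit:
apply_moves --pt "0.1 2 0 0 0 0 0.35" --pt "0 0 0 0 0 0 0.25" --pt "0 0 0 0 0 0 0" --pt "0 0 0 0 0 0 0" --pt "0 0 15 0 0 0 0" --pt "0 0 30 0 0 0 0" --pt "0 10 40 0 0 0 0.3" --pt "0 20 40 0 0 0 0.6" --pt "0 20 20 0 0 0 1" --pt "0 0 0 0 0 0 1"

```text
time: 29.22
ee_pos: [0.5091, 0.0442, 0.1895]
tcp_rot: [-179.7, 0.0, -94.9]
wrist_force: [-0.7, -0.6, -1.0]
opening: 0.0126
```

```bash
python3 - <<'E'
from h import *
o=get_obs();print(np.round(o["ee_pos"],4),np.round(o["tcp_rot"],2))
im3=camera("wrist");im=camera("side")
cv2.imwrite("pics/s16.png",np.vstack([cv2.resize(im[175:265,270:420],(480,288)),cv2.resize(im3[50:210,220:420],(600,480))[:,:480][:300]])[:,:,::-1])
cv2.imwrite("pics/w16.png",im3[:,:,::-1])
cv2.imwrite("pics/si16.png",cv2.resize(im[175:265,270:420],(750,450),interpolation=cv2.INTER_CUBIC)[:,:,::-1])
E
```

```text
[0.5091 0.0442 0.1895] [-1.7972e+02  2.0000e-02 -9.4860e+01]
```

View pics/w16.png

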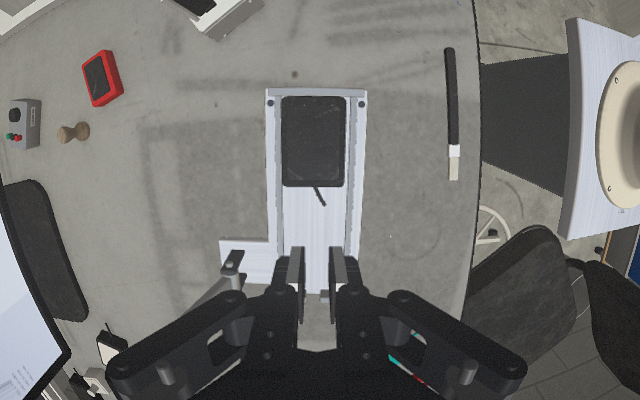

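View pics/si16.png

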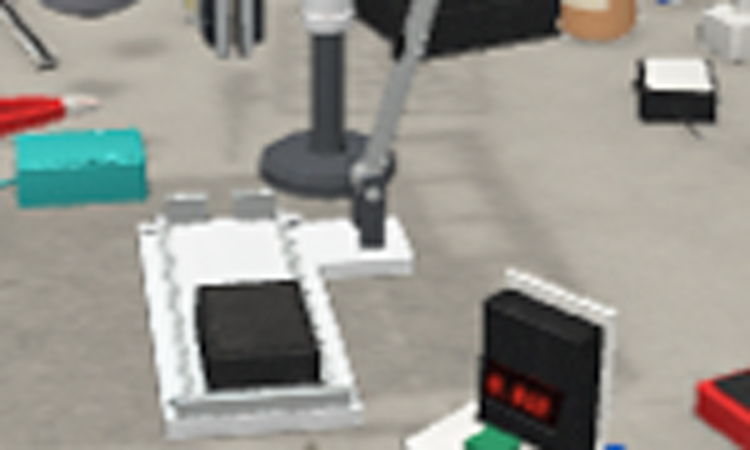

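```bash
python3 - <<'E'
from h import *
np.set_printoptions(precision=4,suppress=True)
im=cv2.imread("pics/w16.png")
cv2.imwrite("pics/w16c.png",cv2.resize(im[80:200,255:375],None,fx=5,fy=5,interpolation=cv2.INTER_CUBIC))
T=wT([.5091,.0442,.1895],[-179.72,.02,-94.86])
b=[.514,.061,np.radians(-5)]
for n,m in [("stop in L",(33,-107,22)),("stop in R",(-33,-107,22)),("pod FL",(30,-107,40)),("podFR",(-30,-107,40)),("podBR",(-30,-22,40)),("out L",(50,-115,22))]:
    print(n,(wproj(w(b,m),T)-[255,80])*5)
E
```

```text
stop in L [116.5695  73.8962]
stop in R [471.1497  73.9585]
pod FL [120.6274  70.8305]
podFR [464.2383  70.812 ]
podBR [454.5513 538.0462]
out L [26.5493 35.0202]
```

View pics/w16c.png

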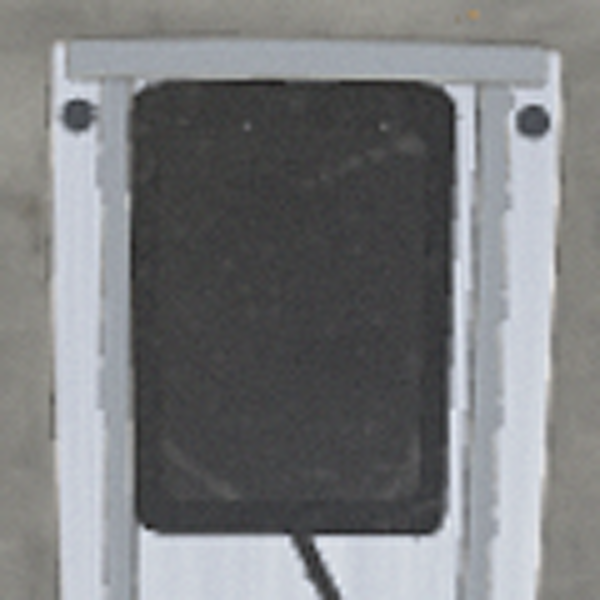

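```bash
python3 - <<'E'
from h import *
np.set_printoptions(precision=1,suppress=True)
s=camera("side");sc=camera("scene")
cv2.imwrite("pics/si17.png",cv2.resize(s[225:265,290:350],None,fx=12,fy=12,interpolation=cv2.INTER_CUBIC)[:,:,::-1])
cv2.imwrite("pics/sc17.png",sc[:,:,::-1])
b=[.514,.061,np.radians(-5)]
for m in [(30,-107,40),(-30,-107,40),(-30,-107,22),(30,-107,22),(-50,-107,22),(-50,-115,22),(-30,-107,12),(-50,-115,12),(-30,-22,40)]:
    print(m,(proj("side",w(b,m))-[290,225])*12)
E
```

```text
(30, -107, 40) [542.1 246.5]
(-30, -107, 40) [256.6 267.4]
(-30, -107, 22) [258.4 342.5]
(30, -107, 22) [541.9 321.3]
(-50, -107, 22) [163.2 349.6]
(-50, -115, 22) [166.5 369.5]
(-30, -107, 12) [259.4 383.8]
(-50, -115, 12) [167.9 411. ]
(-30, -22, 40) [216.5  78.8]
```

View pics/si17.png

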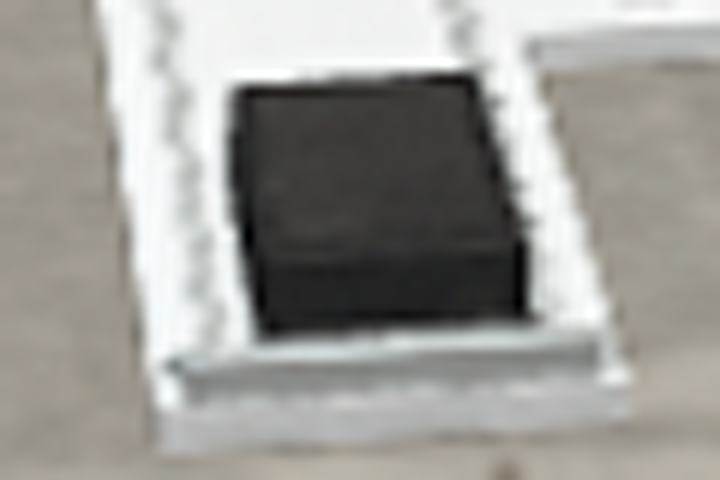

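View pics/sc17.png

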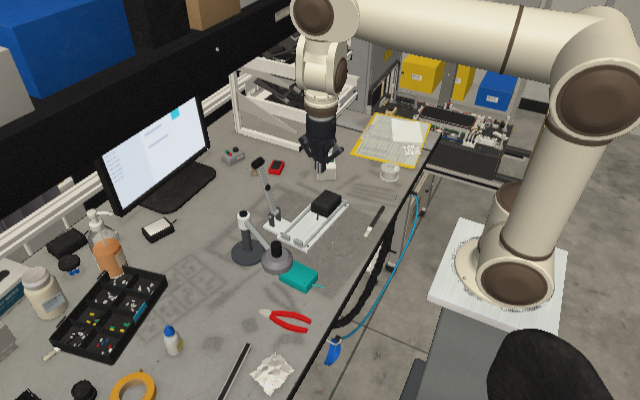

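```bash
python3 -c "
from workcell import *
print(job_done()); print(get_obs()['time'])"
```

```text
the job is handed in; nothing more can be done
None
the job is handed in; nothing more can be done
```

The job is done and handed in at about 29 s: camera arm swung clear, hold-down bar fully open, pod against the front stop.

1. **Camera arm:** I caged the knob between the fingers and swung it clockwise until the wrist force jumped to about 58 N, which I took as the stop. I then backed off, and the wrist picture showed the knob standing free between the fingers. The force peak is under the 120 N wrist limit. It is over 40 N, but only the fingers were on the knob, not the arm or the gripper's body.
2. **Bar:** I lifted the handle by its ends. The pads slipped near the end, and the pictures put the bar at about 104°, 1 to 2° short. I pushed the handle again with closed fingers until it stopped moving under 15 N, so the bar is at its stop.
3. **Pod:** I gripped it lightly by the sides and slid it about 120 mm with the tool height unchanged until the front stop pushed back with 18 to 24 N, then released it.

**Last checks:**
- The side picture shows the stop hiding the lower part of the pod's front face, as it should when the two touch.
- The wrist picture shows the pod flat between the rails. There may be a slight skew, with a gap under about 1 mm at one front corner. I left it, since pushing higher on the back could have tipped the pod.
- The bar and arm stand open, and the robot touches nothing.
- The cutter, brush, spool and turquoise look-alike appear untouched in the last scene picture.

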